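# Reset the tripped mixer breaker in the confectionery

### The job

The mixer's breaker has tripped: of the three breakers on the grey box, its handle stands upright, halfway, while the other two lean away from the robot in the on position. Reset it with the closed fingers, pushing rather than pinching and never with more than 13 N: press its handle towards off (the robot's side) through its stiff last part until it comes up firm and the white flag has moved across, then throw it fully on like its neighbours, and let go. Leave the other two breakers and the nozzle and jar on the box as they are.

Things in the scene. Friction and masses are not known exactly. Their poses are not given: they have to be found in the camera images.
- board: the grey sheet-steel distribution box lying on the bench, 260 (x) by 330 (y) by 50 mm high; origin at the centre of its underside; the three breakers stand on its top side by side, 95 mm apart along its y, their centres 30 mm to +x of its middle; the strip in front of them (its -x side) carries a nozzle and a jar
- breaker: the tripped breaker (any of the three places in the row), fixed: grey case 130 (x) by 76 (y) by 70 mm high; origin at the centre of its underside, z up, x pointing from off to on (away from the robot), y to the left. Its handle swings along x about a pivot at x = 0, y = 0, z = 52 mm, inside the case, which has a flat top at z = 70 mm. Case and handle break above 13 N
- breaker_tip (a point): middle of the tip of the tripped breaker's black handle, 75 mm from the pivot (57 mm above the case when upright); z axis points along the handle, away from the pivot. The handle is 22 mm wide in y and 10 mm thick in x (13 mm at the tip); push it 25 to 40 mm above the case: high for leverage, yet below the tip when it leans far
- breaker_lever (a joint): angle of its handle, rad: 0 upright, positive to +x (on), negative to -x (off). Starts near 0. On: stop at +0.60. Stays where left; 2 to 3 N move it. Towards off the latch begins to resist (5 to 9 N in all) somewhere from -0.05 to -0.42 and after about 0.17 rad more it is solid: this place differs and is unseen. Unless reset, it is solid towards on 0.02 to 0.4 past upright
- trip_bar (a joint): travel of its reset latch, m, shown by a white flag (10 by 8 mm) in a black window (12 by 22 mm) on the case top, 48 mm to +x of the pivot: 0 tripped (flag at the -y end), about 0.006 reset (flag at the +y end, as on the neighbours); above 0.005 counts as reset. The flag cannot be touched: only pressing the handle home to off moves it, and it then stays
- breaker_b_lever (a joint): angle of the handle of one neighbour, same build as the tripped one; it starts, and must stay, on (about +0.59)
- breaker_c_lever (a joint): angle of the handle of the other neighbour; it starts, and must stay, on (about +0.59)
- breaker_b: one neighbouring breaker's case, same build; origin at the centre of its underside
- breaker_c: the other neighbouring breaker's case, same build; origin at the centre of its underside
- nozzle: loose steel piping nozzle, a cone 32 mm across its foot and 45 mm high, standing on the box in front of the breakers; origin at the centre of its underside
- jar: loose small glass jar, 44 mm across and 55 mm high, standing on the box in front of the breakers; origin at the centre of its underside

How it is judged (in metres and radians):
On the way, in this order (a step that is already met when the one before it is completed fails the run):
1. the tripped handle is pressed home to off, so that the latch resets (value of joint trip_bar above 0.005 m and value of joint breaker_lever below -0.1 rad), for 0.1 s.
2. the handle is thrown fully on (value of joint breaker_lever above 0.53 rad), for 0.2 s.
At the end, for the whole second after the job is handed in: The latch is reset (trip bar above 5 mm), the tripped breaker's handle stands on (above 0.53 rad; its stop is at 0.60) and both neighbours' handles are still on (above 0.52 rad) (value of joint trip_bar above 0.005 m and value of joint breaker_lever above 0.53 rad and value of joint each of breaker_b_lever, breaker_c_lever above 0.52 rad); the robot touches nothing.
It fails at once if the robot puts more than 13 N on the tripped breaker or its handle (contact force between any of the fingers, the arm and breaker above 13 N).
It fails at once if a neighbour's handle is moved out of on (value of joint any of breaker_b_lever, breaker_c_lever below 0.5 rad).
It fails at once if the nozzle or the jar is knocked away (30 mm) (distance of any of nozzle, jar from where it was at the start of the episode above 0.03 m).
It also fails if it takes over 51 s, if anything falls off the work surface, if the arm or the gripper's body presses on something with over 40 N, if the wrist force passes 120 N, or if a joint passes its speed limit or range.

### The arm

A 6-joint arm with a two-finger parallel gripper is mounted at the origin on the work surface. World frame = base frame: x ahead of the robot, y to its left, z up, the work surface at z = 0. Lengths are in mm, angles in degrees, forces in N, time in s.
With the tool pointing down it reaches from about 350 to 850 mm from the base axis. Payload 8.1 kg.
Tool frame: the origin (TCP) lies on the centre line of the jaws, within the pads' length; the fingertips stand 19 mm ahead of it and the grasp point (between the pads) is the TCP; z points along the fingers, y is the direction in which the jaws open and shut (so a half turn about z gives the same grasp; the last joint's range is limited). The gripper opens to 85 mm and grips with 20 to 120 N. Pads are 22 mm wide; open, the fingers measure 114 mm over their backs; the gripper's body (76 mm by 85 mm) begins 54 mm behind the grasp point. The pads swing forward as they close: fully open they stand 13 mm farther back than shut.
Start: joints at [-68.033, 7.471, 85.268, -0, 87.261, -4.893], TCP at [271.109, -535.262, 250.292] pointing down, gripper open.
Joint ranges: [-169.43, 169.43], [-51.17, 129.36], [1.28, 143.12], [-76.62, 256.62], [0, 156.53], [-152.29, 152.29]. Speed limits (degrees/s): [136.94, 136.94, 159.86, 180, 180, 180].

### API

Orientations are given as [roll, pitch, yaw] about the fixed x, y, z axes, in that order (R = Rz(yaw) Ry(pitch) Rx(roll)).
In Python, from bench import r, viewer gives the robot as it stands.
- The arm moves only by the tool carry_out, never from a script. Its argument "commands" is a list that holds one entry, the list of rows, each a list of 7 numbers: the finger opening in mm, from 0 to 85.4, then the shift along the tool's x, y, z in mm, then the turn, a rotation vector about the tool's x, y, z in degrees. A call has 1 to 5 rows; each row is the pose to reach, as a shift and turn from the pose commanded when the call began, along the tool's axes at that moment; what a row does not reach only later rows make up. A row lasts 1/8 s, in which the tool goes at most 62.5 mm and 10.7 degrees, less where a joint would pass 70% of its speed; a pose out of reach is approached as far as the arm can. A call with a gripper value outside its range is refused whole. The fingers move at their own pace and stop on an object; "grip_force" is the grip in N (left out, the last holds). Time passes only in rows, so rows that repeat a pose let the fingers close. It gives the time, the measured TCP pose, the force and the opening at its end, in the units of the state.
- r.sense(): the state, without advancing time (a new reading comes with each control period).
- viewer.snapshot(name): name is "scene" or "top" or "wrist"; returns the picture (480x640x3 uint8, red, green, blue); there is no depth.
- viewer.calibration(name): a dict with "camera_matrix" (3x3 intrinsics, pixels), "rvec" (rotation vector, rad) and "tvec" (3), from world to camera coordinates, as OpenCV has them. Camera axes: x right, y down, z forward; pixel columns grow to the right and rows downward; lengths in mm; the calibration is good to about 2 mm. A picture is of the moment at which its call begins: read the wrist's pose just before it. calibration takes no time and is no camera call; for the wrist camera it gives the pose at the moment of the call.
- r.hand_in(): hands the job in, once; it reports no verdict.
The state is a dict: "time": time; "joint_pos": joint angles; "qd": joint speeds; "joint_efforts": joint torques, N m; "tool_pos": TCP position; "tcp_rot": TCP orientation; "ft_force": force on the tool from outside, world axes, zero at the start; "wrist_torque": the same for the moment, N m; "finger_gap": finger opening in mm.
Only numpy, scipy, OpenCV 4.12 (cv2) and the standard library are available. Lean on these libraries where they do the work, as an engineer would, in place of code of your own. Each camera call takes 0.05 s, during which the arm holds its last target. There are 200 camera calls.

## Working session

There is one attempt and no reset: what is moved stays moved. The work goes in short steps, Python scripts to look and compute and a tool call to move; the robot and the scene stay as the last step left them, time stands still between calls to the robot, and variables do not carry over. Pictures are saved under pics/ and viewed, about 8 in all and at most 12, crops included, and the job is handed in when it is done.

Besides the shell and the picture viewer there is one more tool, called after "Request:" in YAML: its name, and indented under it one key for each argument. carry_out: Moves the arm, as the interface text tells. Its arguments: {"type":"object","properties":{"commands":{"type":"array","items":{"type":"array","items":{"type":"array","items":{"type":"number"}}}},"grip_force":{"type":"number"}},"required":["commands"]}

```bash
mkdir -p pics; ls; python3 - <<'E'
from bench import r, viewer
import cv2
s=r.sense(); print({k:s[k] for k in ('time','tool_pos','tcp_rot','ft_force','finger_gap')})
for n in('scene','top'):
    cv2.imwrite(f'pics/{n}0.png',viewer.snapshot(n)[:,:,::-1]); print(n,viewer.calibration(n))
E
```

```text
pics
{'time': 0.0, 'tool_pos': array([ 270.90900381, -534.78385753,  249.25431564]), 'tcp_rot': array([-1.79896044e+02, -8.61361756e-03,  2.68571689e+01]), 'ft_force': array([ 0.34138939, -0.61527155,  0.2590862 ]), 'finger_gap': 85.50809190915267}
scene {'camera_matrix': array([[544.94964248,   0.        , 319.12387363],
       [  0.        , 544.94964248, 244.66824331],
       [  0.        ,   0.        ,   1.        ]]), 'rvec': array([ 1.54745873,  1.78368558, -0.89400898]), 'tvec': array([  45.90036783, -214.68536995, 1323.17572876])}
top {'camera_matrix': array([[486.94867118,   0.        , 326.29470491],
       [  0.        , 486.94867118, 240.2160874 ],
       [  0.        ,   0.        ,   1.        ]]), 'rvec': array([ 2.13685975, -2.1751999 ,  0.15236796]), 'tvec': array([ 38.75044967, 521.71588328, 699.85209757])}
```

View pics/scene0.png

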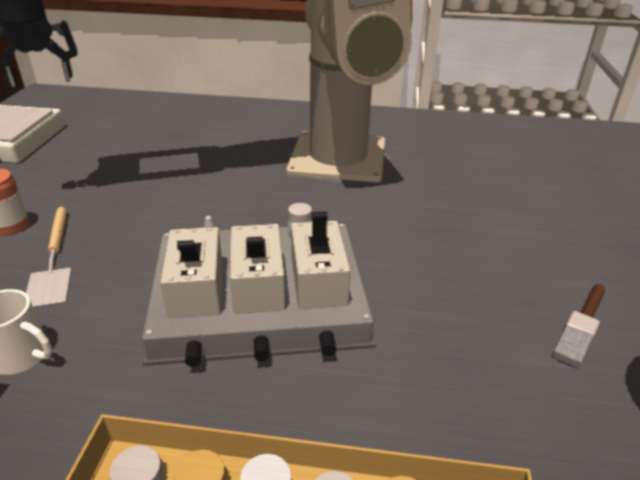

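View pics/top0.png

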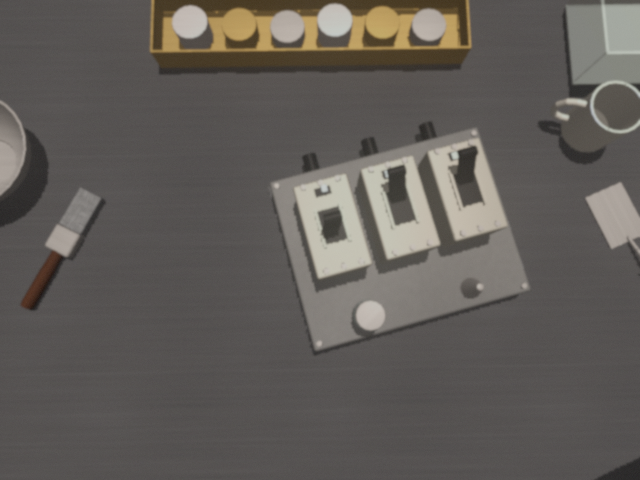

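The top view shows the tripped breaker as the left one (+y): case about (297–370, 176–278), with an upright handle at (332,222). The jar is at (370,316), the nozzle at (473,288), and the board corners are near (272,185), (476,130), (528,290) and (316,349). The scene view agrees: its right breaker stands upright.

```bash
cat > h.py <<'E'
import numpy as np, cv2
from bench import r, viewer
def ray(n,px,z,c=None):
    c=c or viewer.calibration(n); R=cv2.Rodrigues(np.array(c['rvec']))[0]; t=np.array(c['tvec']).ravel()
    px=np.atleast_2d(px).astype(float); d=(np.c_[px,np.ones(len(px))]@np.linalg.inv(c['camera_matrix']).T)@R
    o=-R.T@t; return o+d*((z-o[2])/d[:,2])[:,None]
def proj(n,P,c=None):
    c=c or viewer.calibration(n); return cv2.projectPoints(np.atleast_2d(P).astype(float),np.array(c['rvec']),np.array(c['tvec']),c['camera_matrix'],None)[0][:,0]
E
python3 - <<'E'
from h import *
im=cv2.imread('pics/top0.png'); print('cam',-cv2.Rodrigues(viewer.calibration('top')['rvec'])[0].T@viewer.calibration('top')['tvec'])
b=ray('top',[[272,185],[476,130],[528,290],[316,349]],50); print(b.round(1)); print('c',b.mean(0), [np.linalg.norm(b[i]-b[(i+1)%4]) for i in range(4)])
for i,j in((3,0),(2,1)): d=b[j]-b[i]; print('yaw',np.degrees(np.arctan2(d[1],d[0])))
for i,j in((1,0),(2,3)): d=b[j]-b[i]; print('yaw y',np.degrees(np.arctan2(-d[0],d[1])))
hsv=cv2.cvtColor(im,cv2.COLOR_BGR2HSV)
m=(hsv[:,:,2]>135).astype('uint8')*255; m[:120]=0;m[350:]=0;m[:,:270]=0;m[:,530:]=0
for c in cv2.findContours(m,0,2)[0]:
    if cv2.contourArea(c)>1500: 
        q=cv2.boxPoints(cv2.minAreaRect(c)); Q=ray('top',q,120); print(q.round(0).tolist(),Q.round(1).tolist(),Q.mean(0).round(1), np.linalg.norm(Q[0]-Q[1]),np.linalg.norm(Q[2]-Q[1]))
cv2.imwrite('pics/c1.png',cv2.convertScaleAbs(cv2.resize(im[160:290,280:380],None,fx=4.5,fy=4.5,interpolation=2),alpha=1.3))
E
```

```text
cam [424.8083512   36.12094171 762.70253769]
[[ 605.1  109.4   50. ]
 [ 686.  -201.9   50. ]
 [ 441.8 -263.7   50. ]
 [ 363.2   47.2   50. ]]
c [524.03919269 -77.23723971  50.        ] [np.float64(321.7004970514999), np.float64(251.88305421675548), np.float64(320.6821504245449), np.float64(249.80483433940486)]
yaw 14.417588848613388
yaw 14.185573687125343
yaw y 14.557634397926773
yaw y 14.187135037745653
[[272.0, 183.0], [419.0, 144.0], [445.0, 245.0], [298.0, 284.0]] [[590.4, 102.6, 120.0], [641.3, -99.1, 120.0], [501.7, -128.3, 120.0], [453.9, 68.4, 120.0]] [546.8 -14.1 120. ] 208.02793209325216 142.5956635778157
[[426.0, 149.0], [479.0, 133.0], [508.0, 226.0], [455.0, 242.0]] [[634.2, -108.3, 120.0], [656.7, -182.1, 120.0], [526.3, -213.9, 120.0], [505.0, -141.8, 120.0]] [ 580.6 -161.5  120. ] 77.14834414453792 134.1994131598341
```

View pics/c1.png

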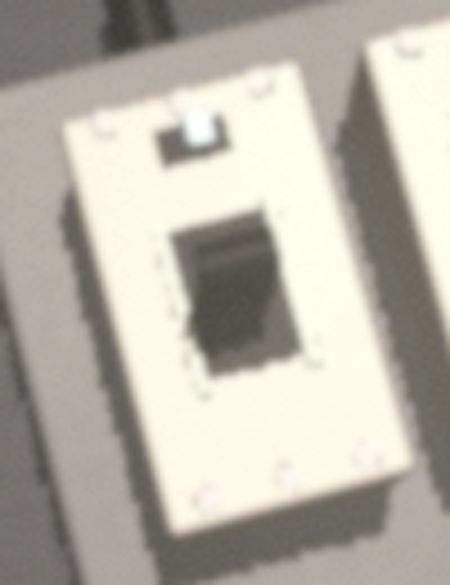

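The crop shows the tripped case's top corners at about (65,125), (297,65), (412,465) and (175,532). The handle is in the slot near (235,285), and the flag sits slightly right (-y) in its window at (198,127).

```bash
python3 - <<'E'
from h import *
q=np.array([[65,125],[297,65],[412,465],[175,532]])/4.5+[280,160]
Q=ray('top',q,120); c=Q.mean(0); print(Q.round(1),c.round(1),[np.linalg.norm(Q[i]-Q[(i+1)%4]).round(1) for i in range(4)])
for i,j in((3,0),(2,1)): d=Q[j]-Q[i]; print('yaw',np.degrees(np.arctan2(d[1],d[0])))
for i,j in((1,0),(2,3)): d=Q[j]-Q[i]; print('yaw y',np.degrees(np.arctan2(-d[0],d[1])))
a=np.radians(14.3);X=np.array([np.cos(a),np.sin(a),0]);Y=np.array([-X[1],X[0],0])
b=np.array([524,-77.2,50]); print('pred from board',(b+30*X+95*Y).round(1))
# project in scene: case corners and tip
P=[c+x*X+y*Y for x,y in((65,38),(65,-38),(-65,-38),(-65,38))]+[c+[0,0,57]]
p=proj('scene',P);print(p.round(1)); pt=proj('top',P);print(pt.round(1))
im=cv2.imread('pics/scene0.png'); s=4; x0,y0=270,190
v=cv2.resize(im[190:320,270:390],None,fx=s,fy=s,interpolation=2)
for u in p: cv2.circle(v,tuple(int(k) for k in (u-[x0,y0])*s),4,(0,0,255),1)
cv2.imwrite('pics/c2.png',v)
j=ray('top',[[370,316],[473,288]],[105,95]) if 0 else (ray('top',[[370,316]],105),ray('top',[[479,287]],95)); print('jar,noz',j)
E
```

```text
[[583.1  72.  120. ]
 [600.4   1.9 120. ]
 [479.  -29.1 120. ]
 [460.5  40.9 120. ]] [530.8  21.4 120. ] [np.float64(72.2), np.float64(125.4), np.float64(72.4), np.float64(126.4)]
yaw 14.20939455170948
yaw 14.3121938312086
yaw y 13.911454219780405
yaw y 14.748101920410019
pred from board [529.6  22.3  50. ]
[[349.4 269.1]
 [296.1 272.3]
 [289.5 221.5]
 [336.5 219. ]
 [318.2 212.1]]
[[292.7 186.9]
 [346.9 172.5]
 [373.4 264.7]
 [318.  279.9]
 [333.5 217.8]]
jar,noz (array([[409.77840096, -26.39865496, 105.        ]]), array([[ 446.02323334, -177.79487004,   95.        ]]))
```

View pics/c2.png

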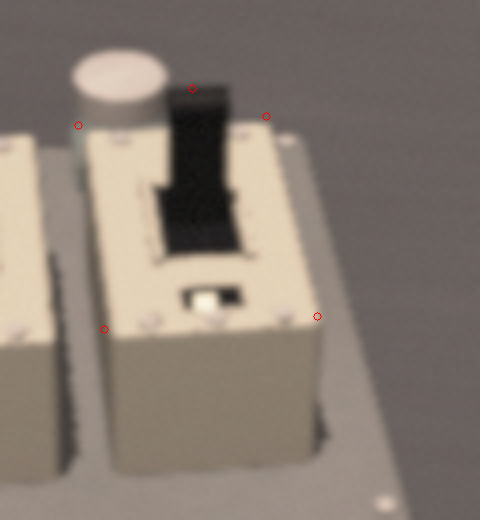

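The projected case and handle tip in the scene view agree with the picture to within about 2 px: tip at (193,88) and corners within 3 mm. The flag is on the -y side of its window (205,303). Next I move over to the +x side of the handle, with fingers shut.

Request:
carry_out:
  commands:
    - [[0, 47, -34, 0, 0, 0, 6.3], [0, 94, -68, 0, 0, 0, 12.6], [0, 141, -102, 0, 0, 0, 12.6], [0, 188, -136, 0, 0, 0, 12.6], [0, 235, -170, 0, 0, 0, 12.6]]
  grip_force: 40

```text
time: 0.72
tool_pos: [404.3, -275.6, 249.9]
tcp_rot: [-180.0, 0.0, 14.2]
ft_force: [2.0, -0.3, 0.6]
finger_gap: 0.1
```

```bash
cat >> h.py <<'E'
from scipy.spatial.transform import Rotation as Ro
O=np.array([531.5,22.5,0.]);a=np.radians(14.3);B=np.array([[np.cos(a),-np.sin(a),0],[np.sin(a),np.cos(a),0],[0,0,1]])
def st(target=None):
    s=r.sense();R=Ro.from_euler('xyz',s['tcp_rot'],degrees=True).as_matrix();p=s['tool_pos']
    print('t',round(s['time'],2),'breaker-frame tcp',(B.T@(p-O)).round(1),'rot',np.round(s['tcp_rot'],1),'F(b)',(B.T@s['ft_force']).round(1),'gap',round(s['finger_gap'],1))
    if target is not None: print('tool shift',(R.T@(O+B@np.array(target,float)-p)).round(1))
E
python3 -c "
from h import *
st([32,0,250])"
```

```text
t 0.72 breaker-frame tcp [-196.9 -257.4  249.9] rot [-180.     0.    14.2] F(b) [ 1.9 -0.7  0.6] gap 0.1
tool shift [ 228.6 -257.7   -0. ]
```

Request:
carry_out:
  commands:
    - [[0, 38, -43, 0, 0, 0, 0], [0, 76, -86, 0, 0, 0, 0], [0, 114, -129, 0, 0, 0, 0], [0, 152, -172, 0, 0, 0, 0], [0, 190, -215, 0, 0, 0, 0]]

```text
time: 1.35
tool_pos: [535.5, -20.4, 250.0]
tcp_rot: [180.0, 0.0, 14.3]
ft_force: [0.9, -1.9, 0.0]
finger_gap: 0.0
```

Request:
carry_out:
  commands:
    - [[0, 39, -43, 0, 0, 0, 0], [0, 39, -43, 20, 0, 0, 0], [0, 39, -43, 20, 0, 0, 0]]

```text
time: 1.72
tool_pos: [560.7, 29.1, 227.4]
tcp_rot: [-179.9, 0.3, 14.3]
ft_force: [-0.4, -0.4, -0.2]
finger_gap: -0.2
```

```bash
python3 - <<'E'
from h import *
st([32,0,167])
im=viewer.snapshot('scene')[:,:,::-1]; t=viewer.snapshot('top')[:,:,::-1]; w=viewer.snapshot('wrist')[:,:,::-1]
s=cv2.resize(im[150:300,230:400],None,fx=2.3,fy=2.3); u=cv2.resize(t[140:290,250:420],None,fx=2.3,fy=2.3)
wv=cv2.resize(w,None,fx=.36,fy=.36); top=np.hstack([s,u]); bot=np.zeros((180,top.shape[1],3),'uint8'); bot[:wv.shape[0],:wv.shape[1]]=wv[:180]
cv2.imwrite('pics/a1.png',np.vstack([top,bot]))
E
```

```text
t 1.73 breaker-frame tcp [ 29.9  -0.8 227.4] rot [-179.9    0.3   14.3] F(b) [-0.5 -0.3 -0.2] gap -0.2
tool shift [ 2.4 -0.7 60.4]
```

View pics/a1.png

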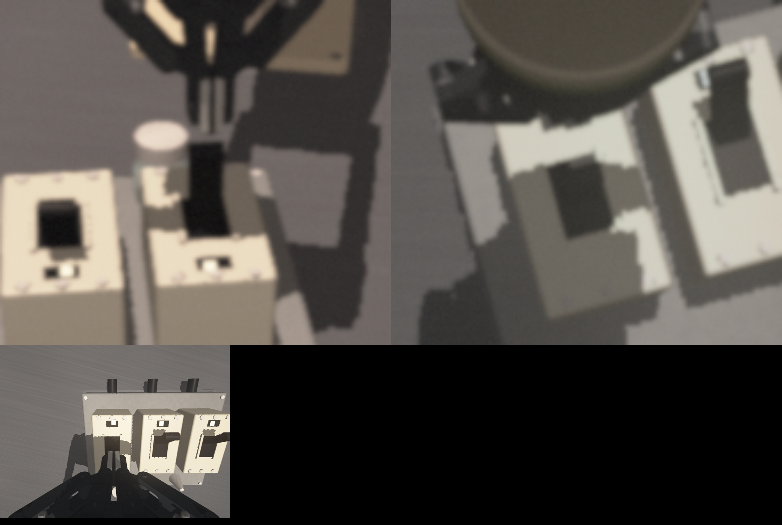

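The scene and top crops show the closed fingers above and just beyond the tripped handle, lined up sideways (fingertip at (208,125), handle tip at (206,145)). I shift a little farther to +x and go down.

Request:
carry_out:
  commands:
    - [[0, 5, 0, 0, 0, 0, 0], [0, 5, 0, 20, 0, 0, 0], [0, 5, 0, 40, 0, 0, 0], [0, 5, 0, 60, 0, 0, 0], [0, 5, 0, 60, 0, 0, 0]]

```text
time: 2.5
tool_pos: [565.2, 30.3, 166.9]
tcp_rot: [-179.9, 0.3, 14.3]
ft_force: [-0.6, 0.9, 0.1]
finger_gap: -0.0
```

Request:
carry_out:
  commands:
    - [[0, -2, 0, 0, 0, 0, 0], [0, -4, 0, 0, 0, 0, 0], [0, -6, 0, 0, 0, 0, 0], [0, -8, 0, 0, 0, 0, 0], [0, -8, 0, 0, 0, 0, 0]]

```text
time: 3.12
tool_pos: [559.4, 28.3, 170.5]
tcp_rot: [180.0, -0.0, 14.3]
ft_force: [0.1, -0.4, -0.2]
finger_gap: -0.2
```

```bash
python3 - <<'E'
from h import *
st()
E
```

```text
t 3.12 breaker-frame tcp [ 28.5  -1.3 170.5] rot [180.   -0.   14.3] F(b) [ 0.  -0.4 -0.2] gap -0.2
```

Request:
carry_out:
  commands:
    - [[0, -1.5, 0, 0, 0, 0, 0], [0, -3, 0, 0, 0, 0, 0], [0, -4.5, 0, 0, 0, 0, 0], [0, -6, 0, 0, 0, 0, 0], [0, -6, 0, 0, 0, 0, 0]]

```text
time: 3.75
tool_pos: [553.5, 26.8, 170.3]
tcp_rot: [180.0, -0.0, 14.3]
ft_force: [0.0, -0.0, 0.1]
finger_gap: 0.1
```

```bash
python3 -c "
from h import *
st()"
```

```text
t 3.75 breaker-frame tcp [ 22.4  -1.3 170.3] rot [180.   -0.   14.3] F(b) [-0.  -0.   0.1] gap 0.1
```

Request:
carry_out:
  commands:
    - [[0, -1, 0, 0, 0, 0, 0], [0, -2, 0, 0, 0, 0, 0], [0, -3, 0, 0, 0, 0, 0], [0, -4, 0, 0, 0, 0, 0], [0, -4, 0, 0, 0, 0, 0]]

```text
time: 4.38
tool_pos: [549.7, 25.8, 170.3]
tcp_rot: [180.0, 0.0, 14.3]
ft_force: [0.3, -0.4, 0.1]
finger_gap: -0.2
```

Request:
carry_out:
  commands:
    - [[0, -1, 0, 0, 0, 0, 0], [0, -2, 0, 0, 0, 0, 0], [0, -3, 0, 0, 0, 0, 0], [0, -3, 0, 0, 0, 0, 0]]

```text
time: 4.88
tool_pos: [547.0, 25.1, 170.5]
tcp_rot: [180.0, -0.0, 14.3]
ft_force: [1.6, -0.5, -0.1]
finger_gap: 0.1
```

Request:
carry_out:
  commands:
    - [[0, -1, 0, 0, 0, 0, 0], [0, -2, 0, 0, 0, 0, 0], [0, -3, 0, 0, 0, 0, 0], [0, -3, 0, 0, 0, 0, 0]]

```text
time: 5.38
tool_pos: [543.9, 24.3, 170.5]
tcp_rot: [180.0, -0.0, 14.3]
ft_force: [1.0, 1.3, 0.4]
finger_gap: 0.1
```

Request:
carry_out:
  commands:
    - [[0, -1, 0, 0, 0, 0, 0], [0, -2, 0, 0, 0, 0, 0], [0, -2, 0, 0, 0, 0, 0]]

```text
time: 5.75
tool_pos: [541.9, 23.8, 170.3]
tcp_rot: [180.0, 0.0, 14.3]
ft_force: [2.1, 0.3, 2.0]
finger_gap: -0.0
```

Request:
carry_out:
  commands:
    - [[0, -1, 0, 0, 0, 0, 0], [0, -2, 0, 0, 0, 0, 0], [0, -3, 0, 0, 0, 0, 0], [0, -4, 0, 0, 0, 0, 0]]

```text
time: 6.25
tool_pos: [537.9, 22.8, 170.1]
tcp_rot: [-180.0, 0.0, 14.3]
ft_force: [1.7, 0.1, 0.5]
finger_gap: -0.3
```

```bash
python3 -c "
from h import *
st();s=r.sense();print(s['ft_force'],s['joint_efforts'],s['wrist_torque'])"
```

```text
t 6.25 breaker-frame tcp [  6.3  -1.3 170.1] rot [-180.     0.    14.3] F(b) [ 1.7 -0.3  0.5] gap -0.3
[1.72234163 0.08380311 0.47028859] [ 7.67127215e-02 -4.86092484e+01 -4.72865832e+01 -2.22056714e-02
  6.44722525e-01  1.56325568e-02] [-0.00939731 -0.26501865  0.02007976]
```

Request:
carry_out:
  commands:
    - [[0, -1, 0, 0, 0, 0, 0], [0, -2, 0, 0, 0, 0, 0], [0, -3, 0, 0, 0, 0, 0], [0, -3, 0, 0, 0, 0, 0]]

```text
time: 6.75
tool_pos: [535.0, 22.2, 170.2]
tcp_rot: [-180.0, 0.0, 14.3]
ft_force: [1.1, 0.2, -0.4]
finger_gap: 0.0
```

Request:
carry_out:
  commands:
    - [[0, -1, 0, 0, 0, 0, 0], [0, -2, 0, 0, 0, 0, 0], [0, -2, 0, 0, 0, 0, 0]]

```text
time: 7.12
tool_pos: [533.2, 21.7, 170.3]
tcp_rot: [-180.0, 0.0, 14.3]
ft_force: [1.6, 1.3, -0.5]
finger_gap: -0.1
```

Request:
carry_out:
  commands:
    - [[0, -1, 0, 0, 0, 0, 0], [0, -2, 0, 0, 0, 0, 0], [0, -3, 0, 0, 0, 0, 0], [0, -3, 0, 0, 0, 0, 0]]

```text
time: 7.62
tool_pos: [530.2, 20.9, 170.3]
tcp_rot: [180.0, 0.0, 14.3]
ft_force: [1.1, 0.4, -0.9]
finger_gap: 0.0
```

Request:
carry_out:
  commands:
    - [[0, -1, 0, 0, 0, 0, 0], [0, -2, 0, 0, 0, 0, 0], [0, -2, 0, 0, 0, 0, 0]]

```text
time: 8.0
tool_pos: [528.7, 20.5, 170.5]
tcp_rot: [180.0, -0.0, 14.3]
ft_force: [4.2, 1.7, -0.5]
finger_gap: -0.0
```

Request:
carry_out:
  commands:
    - [[0, -1, 0, 0, 0, 0, 0], [0, -1, 0, 0, 0, 0, 0]]

```text
time: 8.25
tool_pos: [528.0, 20.3, 170.6]
tcp_rot: [180.0, -0.1, 14.3]
ft_force: [5.6, 2.0, -2.1]
finger_gap: -0.0
```

Request:
carry_out:
  commands:
    - [[0, -1, 0, 0, 0, 0, 0], [0, -1, 0, 0, 0, 0, 0]]

```text
time: 8.5
tool_pos: [527.2, 20.1, 170.7]
tcp_rot: [180.0, -0.1, 14.3]
ft_force: [5.9, 2.1, -1.5]
finger_gap: -0.4
```

Request:
carry_out:
  commands:
    - [[0, -1, 0, 0, 0, 0, 0], [0, -1, 0, 0, 0, 0, 0]]

```text
time: 8.75
tool_pos: [526.3, 19.8, 170.7]
tcp_rot: [180.0, -0.1, 14.3]
ft_force: [6.0, 2.2, -1.7]
finger_gap: -0.1
```

Request:
carry_out:
  commands:
    - [[0, -1, 0, 0, 0, 0, 0], [0, -1, 0, 0, 0, 0, 0]]

```text
time: 9.0
tool_pos: [525.3, 19.6, 170.7]
tcp_rot: [180.0, -0.1, 14.3]
ft_force: [5.7, 2.0, -0.1]
finger_gap: 0.1
```

Request:
carry_out:
  commands:
    - [[0, -0.7, 0, 0, 0, 0, 0], [0, -0.7, 0, 0, 0, 0, 0]]

```text
time: 9.25
tool_pos: [524.6, 19.4, 170.7]
tcp_rot: [180.0, -0.1, 14.3]
ft_force: [6.2, 1.8, -2.3]
finger_gap: 0.2
```

Request:
carry_out:
  commands:
    - [[0, -0.7, 0, 0, 0, 0, 0], [0, -0.7, 0, 0, 0, 0, 0]]

```text
time: 9.5
tool_pos: [524.0, 19.2, 170.8]
tcp_rot: [180.0, -0.1, 14.3]
ft_force: [7.0, 2.1, -1.7]
finger_gap: -0.0
```

Request:
carry_out:
  commands:
    - [[0, -0.7, 0, 0, 0, 0, 0], [0, -0.7, 0, 0, 0, 0, 0]]

```text
time: 9.75
tool_pos: [523.3, 19.0, 170.8]
tcp_rot: [180.0, -0.1, 14.3]
ft_force: [6.1, 0.6, -1.2]
finger_gap: -0.3
```

Request:
carry_out:
  commands:
    - [[0, -0.7, 0, 0, 0, 0, 0], [0, -0.7, 0, 0, 0, 0, 0]]

```text
time: 10.0
tool_pos: [522.6, 18.9, 170.8]
tcp_rot: [180.0, -0.1, 14.3]
ft_force: [5.5, 1.5, -1.3]
finger_gap: 0.3
```

Request:
carry_out:
  commands:
    - [[0, -0.6, 0, 0, 0, 0, 0], [0, -0.6, 0, 0, 0, 0, 0]]

```text
time: 10.25
tool_pos: [522.0, 18.7, 170.8]
tcp_rot: [180.0, -0.1, 14.3]
ft_force: [6.1, 2.2, -0.8]
finger_gap: -0.1
```

Request:
carry_out:
  commands:
    - [[0, -0.6, 0, 0, 0, 0, 0], [0, -0.6, 0, 0, 0, 0, 0]]

```text
time: 10.5
tool_pos: [521.4, 18.5, 170.8]
tcp_rot: [180.0, -0.1, 14.3]
ft_force: [5.3, 1.5, -1.4]
finger_gap: 0.0
```

Request:
carry_out:
  commands:
    - [[0, -0.6, 0, 0, 0, 0, 0], [0, -0.6, 0, 0, 0, 0, 0]]

```text
time: 10.75
tool_pos: [520.9, 18.4, 170.8]
tcp_rot: [180.0, -0.1, 14.3]
ft_force: [6.3, 0.8, -0.9]
finger_gap: 0.2
```

Request:
carry_out:
  commands:
    - [[0, -0.6, 0, 0, 0, 0, 0], [0, -0.6, 0, 0, 0, 0, 0]]

```text
time: 11.0
tool_pos: [520.3, 18.2, 170.8]
tcp_rot: [180.0, -0.1, 14.3]
ft_force: [6.9, 1.8, -1.6]
finger_gap: 0.2
```

```bash
cat > flag.py <<'E'
from h import *
import sys
st()
im=viewer.snapshot('scene')[:,:,::-1]
# flag vs window: expected window corners on case top, 48 mm to +x
P=[O+B@np.array([48+u,v,120.]) for u,v in((6,11),(6,-11),(-6,-11),(-6,11))]; p=proj('scene',P); print(p.round(1).tolist())
v=cv2.resize(im[190:300,225:375],None,fx=4,fy=4,interpolation=2); cv2.imwrite('pics/'+sys.argv[1],v)
E
python3 flag.py f1.png
```

```text
t 11.0 breaker-frame tcp [-11.9  -1.4 170.8] rot [ 1.80e+02 -1.00e-01  1.43e+01] F(b) [ 7.1  0.  -1.6] gap 0.2
[[330.3, 265.8], [315.0, 266.7], [314.1, 261.6], [329.2, 260.7]]
```

View pics/f1.png

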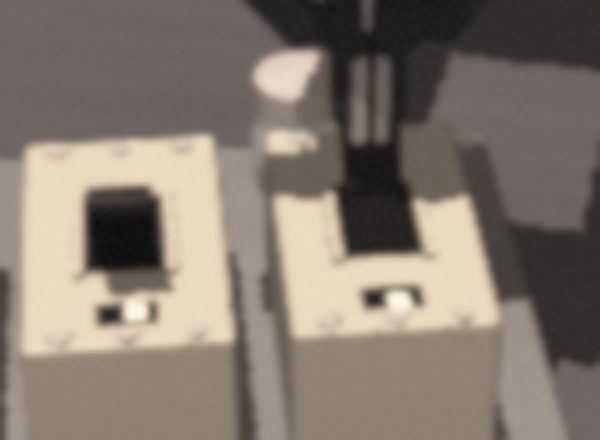

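The flag has moved to x≈399 in its window (363–425), about 80% of the way across. The neighbour's sits at 135 in 97–157. I keep pressing.

Request:
carry_out:
  commands:
    - [[0, -0.6, 0, 0, 0, 0, 0], [0, -0.6, 0, 0, 0, 0, 0]]

```text
time: 11.3
tool_pos: [519.8, 18.1, 170.9]
tcp_rot: [180.0, -0.1, 14.3]
ft_force: [6.6, 2.0, -1.1]
finger_gap: -0.3
```

Request:
carry_out:
  commands:
    - [[0, -0.5, 0, 0, 0, 0, 0], [0, -0.5, 0, 0, 0, 0, 0]]

```text
time: 11.55
tool_pos: [519.5, 18.0, 171.0]
tcp_rot: [180.0, -0.2, 14.3]
ft_force: [6.5, 2.0, -1.6]
finger_gap: -0.0
```

Request:
carry_out:
  commands:
    - [[0, -0.5, 0, 0, 0, 0, 0], [0, -0.5, 0, 0, 0, 0, 0]]

```text
time: 11.8
tool_pos: [519.2, 17.9, 171.1]
tcp_rot: [180.0, -0.2, 14.3]
ft_force: [8.0, 2.5, -1.5]
finger_gap: 0.0
```

Request:
carry_out:
  commands:
    - [[0, -0.4, 0, 0, 0, 0, 0], [0, -0.4, 0, 0, 0, 0, 0]]

```text
time: 12.05
tool_pos: [519.0, 17.9, 171.2]
tcp_rot: [180.0, -0.2, 14.3]
ft_force: [8.7, 2.1, -2.3]
finger_gap: -0.0
```

Request:
carry_out:
  commands:
    - [[0, -0.4, 0, 0, 0, 0, 0], [0, -0.4, 0, 0, 0, 0, 0]]

```text
time: 12.3
tool_pos: [518.8, 17.8, 171.3]
tcp_rot: [180.0, -0.2, 14.3]
ft_force: [8.7, 3.1, -2.2]
finger_gap: -0.0
```

```bash
cat >> flag.py <<'E'
for n,d in(('trip',0),('b',-95)):
    q=proj('scene',O+B@np.array([48,d,120.]))[0]; x,y=int(q[0]),int(q[1])
    g=cv2.resize(im[y-6:y+10,x-12:x+14],None,fx=4,fy=4,interpolation=2).max(2).astype(int)
    m=cv2.inRange(g.astype('uint8'),0,70); k=cv2.connectedComponentsWithStats(m)[2][1:]; k=k[k[:,4]>60]
    if len(k): x0=k[:,0].min();x1=(k[:,0]+k[:,2]).max(); y0=k[:,1].min();y1=(k[:,1]+k[:,3]).max(); w=g[y0:y1,x0:x1]; ys,xs=np.where(w>150); print(n,'window',x0,x1,y0,y1,'flag off centre',(xs.mean()-(x1-x0)/2).round(2) if len(xs) else None)
E
python3 flag.py f2.png
```

```text
t 12.3 breaker-frame tcp [-13.5  -1.4 171.3] rot [180.   -0.2  14.3] F(b) [ 9.2  0.9 -2.2] gap -0.0
[[330.3, 265.8], [315.0, 266.7], [314.1, 261.6], [329.2, 260.7]]
trip window 28 42 26 36 flag off centre None
b window 30 45 26 36 flag off centre None
```

View pics/f2.png

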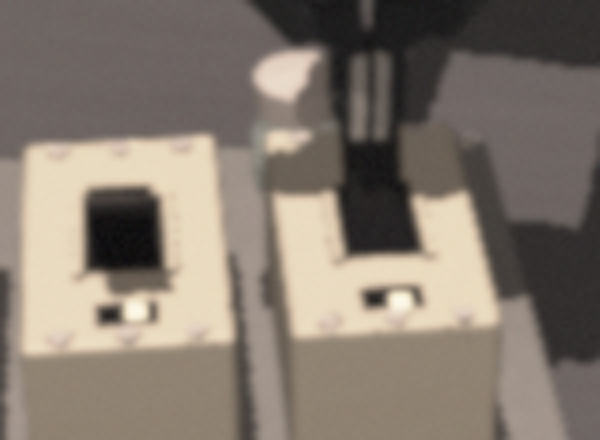

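The flag is now at about 401 in 363–425 and looks level with the neighbour's. I'll check it numerically.

```bash
cat > fm.py <<'E'
import cv2,numpy as np,sys
a=cv2.resize(cv2.imread('pics/scene0.png')[190:300,225:375],None,fx=4,fy=4,interpolation=2)
for n,im in [('start',a)]+[(f,cv2.imread('pics/'+f)) for f in sys.argv[1:]]:
    for lab,(x0,x1,y0,y1) in {'b':(90,164,296,330),'trip':(356,432,282,316)}.items():
        g=im[y0:y1,x0:x1].astype(float); blue=g[:,:,0]; 
        w=np.clip(blue-205,0,None); d=np.clip(90-g.max(2),0,None); xs=np.arange(x0,x1)
        dk=np.where(d.sum(0)>20)[0]; print(n,lab,'flag x',round((w.sum(0)*xs).sum()/w.sum(),2),'dark from',x0+dk.min(),'to',x0+dk.max())
E
python3 fm.py f1.png f2.png
```

```text
start b flag x 135.21 dark from 101 to 118
start trip flag x 384.74 dark from 401 to 417
f1.png b flag x 135.29 dark from 102 to 117
f1.png trip flag x 398.95 dark from 367 to 380
f2.png b flag x 135.23 dark from 102 to 117
f2.png trip flag x 399.92 dark from 367 to 382
```

Request:
carry_out:
  commands:
    - [[0, -0.4, 0, 0, 0, 0, 0], [0, -0.4, 0, 0, 0, 0, 0], [0, -0.4, 0, 0, 0, 0, 0]]

```text
time: 12.72
tool_pos: [518.5, 17.7, 171.4]
tcp_rot: [180.0, -0.3, 14.3]
ft_force: [10.9, 3.2, -0.8]
finger_gap: -0.5
```

Request:
carry_out:
  commands:
    - [[0, -0.3, 0, 0, 0, 0, 0], [0, -0.3, 0, 0, 0, 0, 0], [0, -0.3, 0, 0, 0, 0, 0]]

```text
time: 13.1
tool_pos: [518.4, 17.7, 171.4]
tcp_rot: [180.0, -0.3, 14.3]
ft_force: [10.6, 3.5, -2.1]
finger_gap: 0.1
```

```bash
python3 flag.py f3.png; python3 fm.py f3.png|tail -2
```

```text
t 13.1 breaker-frame tcp [-13.9  -1.4 171.4] rot [180.   -0.3  14.3] F(b) [11.2  0.8 -2.1] gap 0.1
[[330.3, 265.8], [315.0, 266.7], [314.1, 261.6], [329.2, 260.7]]
trip window 28 42 26 35 flag off centre None
b window 30 46 26 36 flag off centre None
f3.png b flag x 135.27 dark from 101 to 117
f3.png trip flag x 400.32 dark from 367 to 383
```

It is firm: 11 N with hardly any motion, and the flag is across and steady at 400. I back off, rise over the handle and check that the flag stays.

Request:
carry_out:
  commands:
    - [[0, 2, 0, 0, 0, 0, 0], [0, 5, 0, 0, 0, 0, 0], [0, 14, 0, 0, 0, 0, 0], [0, 14, 0, -25, 0, 0, 0], [0, 14, 0, -50, 0, 0, 0]]

```text
time: 13.78
tool_pos: [529.7, 20.9, 219.9]
tcp_rot: [-180.0, 0.1, 14.3]
ft_force: [0.3, -0.3, -0.1]
finger_gap: -0.3
```

Request:
carry_out:
  commands:
    - [[0, -20, 0, 0, 0, 0, 0], [0, -50, 0, 0, 0, 0, 0], [0, -75, 0, 0, 0, 0, 0], [0, -75, 0, 0, 0, 0, 0]]

```text
time: 14.28
tool_pos: [456.5, 2.1, 220.0]
tcp_rot: [-180.0, 0.1, 14.2]
ft_force: [0.9, -0.3, -0.0]
finger_gap: -0.1
```

```bash
python3 flag.py f4.png; python3 fm.py f4.png|tail -2
```

```text
t 14.28 breaker-frame tcp [-77.7  -1.2 220. ] rot [-1.80e+02  1.00e-01  1.42e+01] F(b) [ 0.8 -0.5 -0. ] gap -0.1
[[330.3, 265.8], [315.0, 266.7], [314.1, 261.6], [329.2, 260.7]]
trip window 28 42 26 35 flag off centre None
b window 30 46 26 36 flag off centre None
f4.png b flag x 135.25 dark from 101 to 117
f4.png trip flag x 400.33 dark from 367 to 383
```

View pics/f4.png

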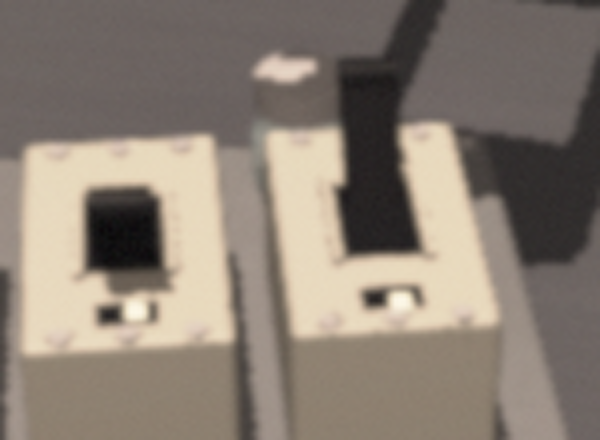

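With the handle released at off, the flag has stayed across (400), so the latch is reset. I descend on the robot's side and throw it on.

Request:
carry_out:
  commands:
    - [[0, 0, 0, 25, 0, 0, 0], [0, 0, 0, 50, 0, 0, 0], [0, 6, 0, 50, 0, 0, 0], [0, 9, 0, 50, 0, 0, 0], [0, 12, 0, 50, 0, 0, 0]]

```text
time: 14.95
tool_pos: [470.3, 5.4, 171.6]
tcp_rot: [180.0, -0.1, 14.3]
ft_force: [-0.9, -0.2, 1.1]
finger_gap: 0.2
```

Request:
carry_out:
  commands:
    - [[0, 2, 0, 0, 0, 0, 0], [0, 4, 0, 0, 0, 0, 0], [0, 6, 0, 0, 0, 0, 0], [0, 8, 0, 0, 0, 0, 0], [0, 10, 0, 0, 0, 0, 0]]

```text
time: 15.58
tool_pos: [478.8, 7.8, 170.3]
tcp_rot: [180.0, 0.0, 14.3]
ft_force: [-0.3, 0.1, 0.3]
finger_gap: -0.5
```

Request:
carry_out:
  commands:
    - [[0, 2, 0, 0, 0, 0, 0], [0, 4, 0, 0, 0, 0, 0], [0, 6, 0, 0, 0, 0, 0], [0, 8, 0, 0, 0, 0, 0], [0, 10, 0, 0, 0, 0, 0]]

```text
time: 16.2
tool_pos: [488.4, 10.2, 170.3]
tcp_rot: [180.0, 0.0, 14.3]
ft_force: [-1.8, -1.6, 1.7]
finger_gap: -0.2
```

Request:
carry_out:
  commands:
    - [[0, 2, 0, 0, 0, 0, 0], [0, 4, 0, 0, 0, 0, 0], [0, 6, 0, 0, 0, 0, 0], [0, 8, 0, 0, 0, 0, 0], [0, 10, 0, 0, 0, 0, 0]]

```text
time: 16.82
tool_pos: [498.2, 12.7, 170.2]
tcp_rot: [-180.0, 0.0, 14.3]
ft_force: [-2.2, -0.6, 2.2]
finger_gap: 0.1
```

Request:
carry_out:
  commands:
    - [[0, 2, 0, 0, 0, 0, 0], [0, 4, 0, 0, 0, 0, 0], [0, 6, 0, 0, 0, 0, 0], [0, 8, 0, 0, 0, 0, 0], [0, 10, 0, 0, 0, 0, 0]]

```text
time: 17.45
tool_pos: [507.9, 15.2, 170.3]
tcp_rot: [180.0, -0.0, 14.3]
ft_force: [-0.7, -0.3, 1.8]
finger_gap: 0.2
```

Request:
carry_out:
  commands:
    - [[0, 2, 0, 0, 0, 0, 0], [0, 4, 0, 0, 0, 0, 0], [0, 6, 0, 0, 0, 0, 0], [0, 6, 0, 0, 0, 0, 0]]

```text
time: 17.95
tool_pos: [513.8, 16.7, 170.3]
tcp_rot: [-180.0, -0.0, 14.3]
ft_force: [0.2, -0.4, -0.3]
finger_gap: 0.1
```

Request:
carry_out:
  commands:
    - [[0, 1, 0, 0, 0, 0, 0], [0, 2, 0, 0, 0, 0, 0], [0, 3, 0, 0, 0, 0, 0], [0, 3, 0, 0, 0, 0, 0]]

```text
time: 18.45
tool_pos: [516.6, 17.4, 170.3]
tcp_rot: [-180.0, -0.0, 14.3]
ft_force: [-0.4, -0.0, -0.2]
finger_gap: 0.3
```

Request:
carry_out:
  commands:
    - [[0, 1, 0, 0, 0, 0, 0], [0, 2, 0, 0, 0, 0, 0], [0, 3, 0, 0, 0, 0, 0], [0, 3, 0, 0, 0, 0, 0]]

```text
time: 18.95
tool_pos: [519.6, 18.1, 170.3]
tcp_rot: [180.0, -0.0, 14.3]
ft_force: [-0.8, -0.6, 0.2]
finger_gap: -0.1
```

Request:
carry_out:
  commands:
    - [[0, 1, 0, 0, 0, 0, 0], [0, 2, 0, 0, 0, 0, 0], [0, 3, 0, 0, 0, 0, 0], [0, 3, 0, 0, 0, 0, 0]]

```text
time: 19.45
tool_pos: [522.4, 18.9, 170.3]
tcp_rot: [180.0, -0.0, 14.3]
ft_force: [-1.6, -0.5, 1.4]
finger_gap: 0.1
```

Request:
carry_out:
  commands:
    - [[0, 1, 0, 0, 0, 0, 0], [0, 2, 0, 0, 0, 0, 0], [0, 3, 0, 0, 0, 0, 0], [0, 3, 0, 0, 0, 0, 0]]

```text
time: 19.95
tool_pos: [525.3, 19.6, 170.2]
tcp_rot: [-180.0, 0.0, 14.3]
ft_force: [0.3, -0.0, 1.0]
finger_gap: -0.1
```

Request:
carry_out:
  commands:
    - [[0, 1, 0, 0, 0, 0, 0], [0, 2, 0, 0, 0, 0, 0], [0, 3, 0, 0, 0, 0, 0], [0, 3, 0, 0, 0, 0, 0]]

```text
time: 20.45
tool_pos: [528.1, 20.4, 170.2]
tcp_rot: [-180.0, 0.0, 14.3]
ft_force: [-0.7, 0.1, -0.5]
finger_gap: 0.1
```

Request:
carry_out:
  commands:
    - [[0, 1, 0, 0, 0, 0, 0], [0, 2, 0, 0, 0, 0, 0], [0, 2, 0, 0, 0, 0, 0]]

```text
time: 20.82
tool_pos: [530.2, 20.9, 170.3]
tcp_rot: [180.0, -0.0, 14.3]
ft_force: [-1.4, -0.3, 0.1]
finger_gap: 0.1
```

```bash
python3 flag.py f5.png; python3 fm.py f5.png|tail -2
```

```text
t 20.82 breaker-frame tcp [ -1.7  -1.3 170.3] rot [180.   -0.   14.3] F(b) [-1.4  0.   0.1] gap 0.1
[[330.3, 265.8], [315.0, 266.7], [314.1, 261.6], [329.2, 260.7]]
trip window 28 42 26 35 flag off centre None
b window 30 45 26 36 flag off centre None
f5.png b flag x 135.21 dark from 102 to 117
f5.png trip flag x 400.26 dark from 367 to 383
```

View pics/f5.png

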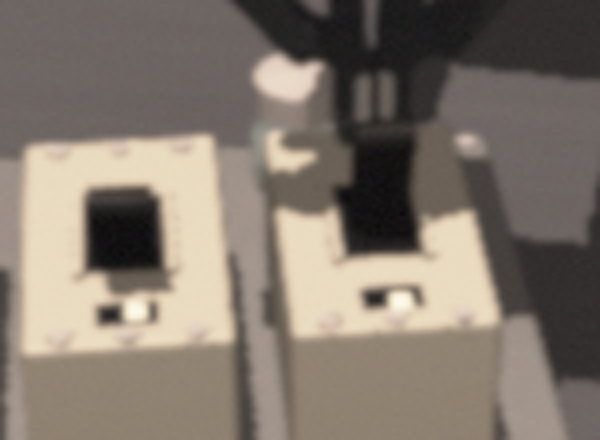

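The handle moves with the fingers towards on (tip edge at y≈135; the neighbour's on handle is at 190), and the flag still reads reset. I continue towards the stop at x≈+17.

Request:
carry_out:
  commands:
    - [[0, 1.5, 0, 0, 0, 0, 0], [0, 3, 0, 0, 0, 0, 0], [0, 4.5, 0, 0, 0, 0, 0], [0, 6, 0, 0, 0, 0, 0], [0, 6, 0, 0, 0, 0, 0]]

```text
time: 21.5
tool_pos: [536.1, 22.4, 170.4]
tcp_rot: [180.0, -0.0, 14.3]
ft_force: [-1.4, -0.5, -0.2]
finger_gap: 0.1
```

Request:
carry_out:
  commands:
    - [[0, 1, 0, 0, 0, 0, 0], [0, 2, 0, 0, 0, 0, 0], [0, 3, 0, 0, 0, 0, 0], [0, 4, 0, 0, 0, 0, 0], [0, 4, 0, 0, 0, 0, 0]]

```text
time: 22.12
tool_pos: [539.9, 23.3, 170.4]
tcp_rot: [180.0, -0.0, 14.3]
ft_force: [-0.4, -0.6, -0.9]
finger_gap: -0.1
```

Request:
carry_out:
  commands:
    - [[0, 1, 0, 0, 0, 0, 0], [0, 2, 0, 0, 0, 0, 0], [0, 2, 0, 0, 0, 0, 0]]

```text
time: 22.5
tool_pos: [541.8, 23.8, 170.4]
tcp_rot: [180.0, -0.0, 14.3]
ft_force: [-0.7, -0.7, -0.0]
finger_gap: 0.1
```

x ≈ 10. From here I go in small steps up to the stop.

Request:
carry_out:
  commands:
    - [[0, 1, 0, 0, 0, 0, 0], [0, 2, 0, 0, 0, 0, 0], [0, 2, 0, 0, 0, 0, 0]]

```text
time: 22.88
tool_pos: [543.8, 24.3, 170.3]
tcp_rot: [180.0, -0.0, 14.3]
ft_force: [-0.6, -0.7, 0.1]
finger_gap: -0.3
```

Request:
carry_out:
  commands:
    - [[0, 1, 0, 0, 0, 0, 0], [0, 1, 0, 0, 0, 0, 0]]

```text
time: 23.12
tool_pos: [544.7, 24.5, 170.4]
tcp_rot: [180.0, -0.0, 14.3]
ft_force: [-1.9, -0.7, 0.3]
finger_gap: 0.1
```

Request:
carry_out:
  commands:
    - [[0, 1, 0, 0, 0, 0, 0], [0, 1, 0, 0, 0, 0, 0]]

```text
time: 23.38
tool_pos: [545.7, 24.8, 170.3]
tcp_rot: [-180.0, -0.0, 14.3]
ft_force: [-1.6, -0.4, 0.4]
finger_gap: 0.1
```

Request:
carry_out:
  commands:
    - [[0, 1, 0, 0, 0, 0, 0], [0, 1, 0, 0, 0, 0, 0]]

```text
time: 23.62
tool_pos: [546.6, 25.1, 170.3]
tcp_rot: [-180.0, -0.0, 14.3]
ft_force: [-2.1, -0.0, 0.5]
finger_gap: -0.0
```

Request:
carry_out:
  commands:
    - [[0, 1, 0, 0, 0, 0, 0], [0, 1, 0, 0, 0, 0, 0]]

```text
time: 23.88
tool_pos: [547.6, 25.3, 170.3]
tcp_rot: [180.0, -0.0, 14.3]
ft_force: [-0.3, -0.1, 0.1]
finger_gap: 0.3
```

Request:
carry_out:
  commands:
    - [[0, 1, 0, 0, 0, 0, 0], [0, 1, 0, 0, 0, 0, 0]]

```text
time: 24.12
tool_pos: [548.6, 25.5, 170.3]
tcp_rot: [180.0, -0.0, 14.3]
ft_force: [-0.8, -1.3, 0.2]
finger_gap: 0.3
```

Request:
carry_out:
  commands:
    - [[0, 1, 0, 0, 0, 0, 0], [0, 1, 0, 0, 0, 0, 0]]

```text
time: 24.38
tool_pos: [549.6, 25.8, 170.3]
tcp_rot: [180.0, -0.0, 14.3]
ft_force: [-1.8, -1.1, 0.4]
finger_gap: 0.4
```

Request:
carry_out:
  commands:
    - [[0, 1, 0, 0, 0, 0, 0], [0, 1, 0, 0, 0, 0, 0]]

```text
time: 24.62
tool_pos: [550.3, 26.0, 170.3]
tcp_rot: [-180.0, 0.0, 14.3]
ft_force: [-2.9, -0.3, 0.6]
finger_gap: -0.1
```

Request:
carry_out:
  commands:
    - [[0, 1, 0, 0, 0, 0, 0], [0, 1, 0, 0, 0, 0, 0]]

```text
time: 24.88
tool_pos: [550.5, 26.0, 170.2]
tcp_rot: [-180.0, 0.1, 14.3]
ft_force: [-8.6, -2.1, 3.1]
finger_gap: -0.1
```

That is the stop: 9 N and no more motion. I hold briefly, back off and rise clear.

Request:
carry_out:
  commands:
    - [[0, -0.3, 0, 0, 0, 0, 0], [0, -0.3, 0, 0, 0, 0, 0], [0, -6, 0, 0, 0, 0, 0], [0, -15, 0, -10, 0, 0, 0], [0, -20, 0, -60, 0, 0, 0]]

```text
time: 25.5
tool_pos: [529.2, 21.3, 227.9]
tcp_rot: [-179.9, 0.4, 14.3]
ft_force: [0.5, 0.1, 0.3]
finger_gap: -0.3
```

Request:
carry_out:
  commands:
    - [[0, -40, 0, -40, 0, 0, 0], [0, -95, 0, -40, 0, 0, 0], [0, -120, 0, -40, 0, 0, 0], [0, -120, 0, -40, 0, 0, 0]]

```text
time: 26.0
tool_pos: [415.0, -8.6, 271.5]
tcp_rot: [179.9, -0.2, 14.2]
ft_force: [0.6, 0.0, -0.0]
finger_gap: -0.3
```

```bash
python3 flag.py f6.png; python3 fm.py f6.png|tail -2; python3 - <<'E'
from h import *
cv2.imwrite('pics/f7.png',viewer.snapshot('scene')[140:380,100:420,::-1].repeat(2,0).repeat(2,1))
E
```

```text
t 26.0 breaker-frame tcp [-120.6   -1.3  271.5] rot [179.9  -0.2  14.2] F(b) [ 0.6 -0.1 -0. ] gap -0.3
[[330.3, 265.8], [315.0, 266.7], [314.1, 261.6], [329.2, 260.7]]
trip window 28 42 25 36 flag off centre None
b window 30 46 26 36 flag off centre None
f6.png b flag x 135.22 dark from 101 to 117
f6.png trip flag x 400.43 dark from 367 to 383
```

View pics/f7.png

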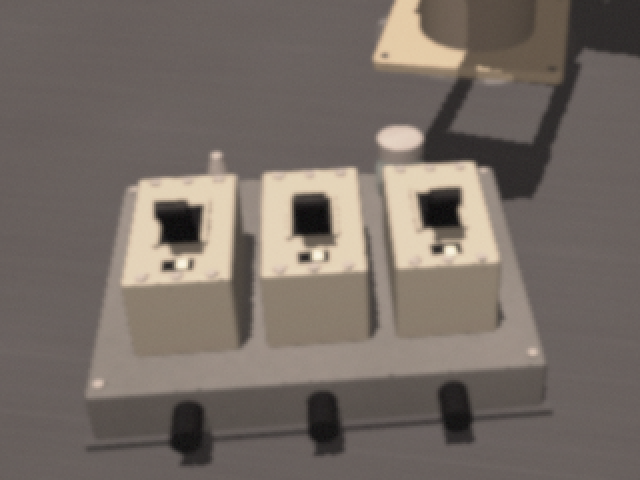

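All three handles lean on alike (tips at about (178,208), (311,200) and (443,195)). All three flags are on the +y side, the jar and nozzle are in place, and the robot is clear.

```bash
python3 -c "
from bench import r
print(r.hand_in())"
```

```text
the job is handed in; nothing more can be done
None
```

The tripped breaker (the +y one) is reset and switched on, and I handed the job in at about 26 s; the hand-in gave no verdict.

- **Press to off:** I pushed the handle with the closed fingers through the stiff part, about 6–7 N, until it came up firm. The highest force I read was about 11.4 N, under the 13 N limit, but force is only read at the end of each short move. The white flag moved about 5.6 mm across its window to match the neighbours' flags, and stayed there after I backed off.
- **Throw to on:** I pushed the handle from the robot's side to its stop, reading about 9 N there, then backed off and rose clear.
- **Last checks:** The final picture shows all three handles leaning on alike and all three flags at the +y end. The jar and nozzle stand where they were. The wrist force was about 0.6 N (noise level), with the tool some 120 mm clear of the handle.
- **Check that failed:** My first script for measuring the flag found nothing, so I used a second one that tracked the flag's centre.
- **Small disagreement:** The on stop came about 2 mm farther than I had worked out, within the position error I expected.

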